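# Sieve the small bushes out of the roller mix beside the jar line

### The arm

A 6-joint arm with a two-finger parallel gripper is mounted at the origin on the work surface. World frame = base frame: x ahead of the robot, y to its left, z up, the work surface at z = 0. Lengths are in m, angles in rad, forces in N, time in s.
With the tool pointing down it reaches from about 0.325 to 0.775 m from the base axis. Payload 9.3 kg.
Tool frame: the origin (TCP) lies midway between the tips of the shut fingers; the grasp point (between the pads) lies 19 mm behind it; z points along the fingers, y is the line along which they close (so a half turn about z gives the same grasp; the last joint's range is limited). The gripper opens to 85 mm and grips with 20 to 120 N. Pads are 22 mm wide; open, the fingers measure 114 mm over their backs; the gripper's body (76 mm by 85 mm) begins 54 mm behind the grasp point. The pads swing forward as they close: fully open they stand 13 mm farther back than shut.
Start: joints at [-1.352, 0.259, 0.021, 1.334, 0, 1.418], TCP at [0.2, -0.512, 0.231] pointing down, gripper open.
Joint ranges: [-3.04, 3.04], [-0.91, 1.82], [-1.04, 1.36], [-1.92, 1.95], [-1.52, 1.45], [-3.14, 3.14]. Speed limits (rad/s): [2.22, 2.22, 2.79, 3.14, 3.14, 3.14].

### API

Orientations are given as [roll, pitch, yaw] about the fixed x, y, z axes, in that order (R = Rz(yaw) Ry(pitch) Rx(roll)).
In Python, from bench import env, snapshot, workorder gives the robot as it stands. The module is installed in compiled form; this text tells all that it offers.
- The arm moves only by the tool drive_tool, never from a script. Its argument "plan" is a list of rows, each a list of 3 entries, a list of its own where there are three numbers: the shift along the tool's x, y, z in m, then the turn, a rotation vector about the tool's x, y, z in degrees, then the closure, from 0 (fully open) to 1 (shut). In form: [[[x, y, z], [ax, ay, az], hand], ...]. A call has exactly 8 rows; each row is the pose to reach, as a shift and turn from the pose commanded when the call began, along the tool's axes at that moment; what a row does not reach only later rows make up. A row lasts 1/12 s, in which the tool goes at most 41.7 mm and 7.16 degrees, less where a joint would pass 70% of its speed; a pose out of reach is approached as far as the arm can. A call with a gripper value outside its range is refused whole. The fingers move at their own pace and stop on an object; "grip_force" is the grip in N (left out, the last holds). Time passes only in rows, so rows that repeat a pose let the fingers close, or fill a call up. It gives the time, the measured TCP pose, the force, the opening and the grip force at its end, in the units of the state.
- env.get_obs(): the state, without advancing time (a new reading comes with each control period).
- snapshot(name): name is "scene" or "top" or "wrist"; returns a dict with "frame" (384x512x3 uint8, blue, green, red), "z_map" (384x512 float32, m along the optical axis (not along the pixel's ray), 0 where there is no reading), "fx", "fy", "cx", "cy" (pixels), "dist_coeffs" ([k1, k2, p1, p2, k3] as OpenCV has them; the pictures are not rectified), "R" (3x3) and "t" (3): a world point X has camera coordinates R X + t. Camera axes: x right, y down, z forward; pixel columns grow to the right and rows downward; lengths in m; the calibration is good to about 2 mm. A picture is of the moment at which its call begins.
- workorder.job_done(): hands the job in; it is judged then, once.
The state is a dict: "time_s": time; "joint_pos": joint angles; "joint_vel": joint speeds; "joint_efforts": joint torques, N m; "tool_pos": TCP position; "orientation": TCP orientation; "force": force on the tool from outside, world axes, zero at the start; "wrist_torque": the same for the moment, N m; "finger_gap": opening from 0.0 (shut) to 1.0 (fully open); "finger_force": force on a finger pad.
Only numpy, scipy, OpenCV 4.12 (cv2) and the standard library are available. Lean on these libraries where they do the work, as an engineer would, in place of code of your own. Each camera call takes 0.05 s, during which the arm holds its last target. There are 200 camera calls.

### The job

Take the sieve by its yellow handle off the white board and set it gently on the rails of the green collecting box. Keeping it down on the rails, shake it side to side until all the small brass bushes have dropped into the box and the big blue rollers stay in the sieve; in the shaking run it right up against the spring bumpers, first at the robot's left, then right, then left and right again, pressing each bumper in a few millimetres but never so hard that it bottoms. Leave the sieve lying level on the rails, let go, and disturb nothing else on the table.

Things in the scene. Friction and masses are not known exactly. Their poses are not given: they have to be found in the camera images.
- sieve: Hand sieve: open steel pan 160 mm (x) by 124 mm (y), walls 45 mm high; origin under its centre. Floor 4 mm thick: three 24 mm strips along x at y = -46, 0, 46 mm, two 22 mm slots between. Flanges on both x sides reach 104 mm from the centre, undersides 20 mm above the pan's: they ride on the rails, the pan hanging 20 mm down between. 0.44 to 0.69 kg plus 0.14 kg of load.
- sieve_handle (a point): Middle of the sieve's yellow bridge handle, 82 mm above the pan's underside, over its centre: a bar along the sieve's x, 16 mm wide (y), 18 mm high, 162 mm long, uprights at its ends. Grip its middle from above, fingers closing along the sieve's y. Axes as the sieve's.
- box: Fixed green collecting box, open on top, 188 mm (x) by 310 mm (y, the shaking direction; +y is its left end, at the robot's left); origin under its centre. The long walls along y are the rails: 10 mm thick, 168 mm apart inside, tops at 70 mm, so the pan has 4 mm to spare each side. Inner floor at 5 mm. Seated, the sieve's origin is 50 mm above the box's, its x along the box's x (either way round).
- box_rails (a point): Centre of the box at rail height, 70 mm up. Above it a stop bar (26 mm high) is clamped over the rails near each y end, with a red spring bumper facing the middle. Each bar is clamped anywhere in a 24 mm range that is not measured: bumper faces 80 to 104 mm from the centre, so a centred sieve has 18 to 42 mm of free travel either way. Feel for them: 1 N at first touch, then 1 N per mm, bottoming at 14 mm.
- board: White resting board, 230 x 170 x 12 mm, fixed; the sieve stands on it at the start. Origin at the centre of its underside.
- bush0_c (a point): Small brass bush, an upright disc 14 mm across and 8 mm high, 10 g, lying on a solid strip of the sieve at the start; this is its centre. It slides and drops through a slot only when the sieve is shaken sharply along its y: strokes of some 30 to 40 mm, about four a second. Dragging the sieve along the rails takes 2 to 5 N.
- bush1_c (a point): Small brass bush, an upright disc 14 mm across and 8 mm high, 10 g, lying on a solid strip of the sieve at the start; this is its centre. It slides and drops through a slot only when the sieve is shaken sharply along its y: strokes of some 30 to 40 mm, about four a second. Dragging the sieve along the rails takes 2 to 5 N.
- bush2_c (a point): Small brass bush, an upright disc 14 mm across and 8 mm high, 10 g, lying on a solid strip of the sieve at the start; this is its centre. It slides and drops through a slot only when the sieve is shaken sharply along its y: strokes of some 30 to 40 mm, about four a second. Dragging the sieve along the rails takes 2 to 5 N.
- bush3_c (a point): Small brass bush, an upright disc 14 mm across and 8 mm high, 10 g, lying on a solid strip of the sieve at the start; this is its centre. It slides and drops through a slot only when the sieve is shaken sharply along its y: strokes of some 30 to 40 mm, about four a second. Dragging the sieve along the rails takes 2 to 5 N.
- bush4_c (a point): Small brass bush, an upright disc 14 mm across and 8 mm high, 10 g, lying on a solid strip of the sieve at the start; this is its centre. It slides and drops through a slot only when the sieve is shaken sharply along its y: strokes of some 30 to 40 mm, about four a second. Dragging the sieve along the rails takes 2 to 5 N.
- roller0_c (a point): Large blue plastic roller, 36 mm across and 26 mm high, 30 g; too big for the slots. This is its centre.
- roller1_c (a point): Large blue plastic roller, 36 mm across and 26 mm high, 30 g; too big for the slots. This is its centre.
- roller2_c (a point): Large blue plastic roller, 36 mm across and 26 mm high, 30 g; too big for the slots. This is its centre.
- jar0: Filled jar with a yellow lid, 74 mm across, 150 mm high; origin under its centre. Leave alone.
- jar1: Second filled jar, the same. Leave alone.
- lid: Loose yellow jar lid lying on the table, 74 mm across, 16 mm high. Leave alone.
- wrench: Wrench lying on the table. Leave alone.
- screwdriver: Screwdriver lying on the table. Leave alone.
There are look-alikes about, which are no part of the job. Leave any black look-alike of the part that bears roller2_c alone.

How it is judged:
On the way, in this order (a step that is already met when the one before it is completed fails the run):
1. the sieve lies on the rails of the box (z of sieve in the frame of box between 0.047 and 0.053 m and x of sieve in the frame of box between -0.008 and 0.008 m and y of sieve in the frame of box between -0.08 and 0.08 m and angle between sieve's own z axis and vertical below 0.04 rad), for 0.2 s.
2. the sieve, down on the rails, presses the left bumper with more than 2.5 N (all of step 1 and contact force between sieve and plunger_left_c0 above 2.5 N), for 0.04 s.
3. the sieve, down on the rails, presses the right bumper with more than 2.5 N (all of step 1 and contact force between sieve and plunger_right_c0 above 2.5 N), for 0.04 s.
4. the sieve, down on the rails, presses the left bumper with more than 2.5 N (all of step 2), for 0.04 s.
5. the sieve, down on the rails, presses the right bumper with more than 2.5 N (all of step 3), for 0.04 s.
At the end, for the whole second after the job is handed in: All five bushes lie in the collecting box, all three rollers are in the sieve, and the sieve rests level (within 0.04 rad) and still on both rails (within 3 mm of its seated height), released (all of step 1 and z of bush0_c in the frame of box between 0 and 0.04 m and x of bush0_c in the frame of box between -0.084 and 0.084 m and y of bush0_c in the frame of box between -0.15 and 0.15 m and z of bush1_c in the frame of box between 0 and 0.04 m and x of bush1_c in the frame of box between -0.084 and 0.084 m and y of bush1_c in the frame of box between -0.15 and 0.15 m and z of bush2_c in the frame of box between 0 and 0.04 m and x of bush2_c in the frame of box between -0.084 and 0.084 m and y of bush2_c in the frame of box between -0.15 and 0.15 m and z of bush3_c in the frame of box between 0 and 0.04 m and x of bush3_c in the frame of box between -0.084 and 0.084 m and y of bush3_c in the frame of box between -0.15 and 0.15 m and z of bush4_c in the frame of box between 0 and 0.04 m and x of bush4_c in the frame of box between -0.084 and 0.084 m and y of bush4_c in the frame of box between -0.15 and 0.15 m and z of roller0_c in the frame of sieve between 0.008 and 0.05 m and x of roller0_c in the frame of sieve between -0.078 and 0.078 m and y of roller0_c in the frame of sieve between -0.06 and 0.06 m and z of roller1_c in the frame of sieve between 0.008 and 0.05 m and x of roller1_c in the frame of sieve between -0.078 and 0.078 m and y of roller1_c in the frame of sieve between -0.06 and 0.06 m and z of roller2_c in the frame of sieve between 0.008 and 0.05 m and x of roller2_c in the frame of sieve between -0.078 and 0.078 m and y of roller2_c in the frame of sieve between -0.06 and 0.06 m and linear speed of sieve below 0.02 m/s); the robot touches nothing.
It fails at once if the left bumper is pushed with more than 20 N (15 N bottoms its spring) (contact force between sieve and plunger_left_c0 above 20 N).
It fails at once if the right bumper is pushed with more than 20 N (15 N bottoms its spring) (contact force between sieve and plunger_right_c0 above 20 N).
It fails at once if the sieve is pressed against the box with more than 60 N (contact force between sieve and box above 60 N).
It fails at once if a bush has dropped to the floor of the box, or onto the table, while the sieve is held up off the rails (z of sieve in the frame of box above 0.058 m and z of any of bush0_c, bush1_c, bush2_c, bush3_c, bush4_c in the frame of box below 0.014 m).
It fails at once if a jar, the loose lid or a tool is moved by more than 20 mm (distance of any of jar0, jar1, lid, wrench, screwdriver from where it was at the start of the episode above 0.02 m).
It also fails if it takes over 72 s, if anything falls off the work surface, if the arm or the gripper's body presses on something with over 40 N, if the wrist force passes 120 N, or if a joint passes its speed limit or range.

## Working session

There is one attempt and no reset: what is moved stays moved. The work goes in short steps, Python scripts to look and compute and a tool call to move; the robot and the scene stay as the last step left them, time stands still between calls to the robot, and variables do not carry over. Pictures are saved under pics/ and viewed, at most 10 in all, crops included, and the job is handed in when it is done.

Besides the shell and the picture viewer there is one more tool, called after ">>>" as name([rows], argument=value, ...), one row to a line, values as JSON. drive_tool: Moves the arm, as the interface text tells. Its arguments: {"type":"object","properties":{"plan":{"type":"array"},"grip_force":{"type":"number"}},"required":["plan"]}

```bash
mkdir -p pics; cat > h.py <<'E'
import numpy as np, cv2
from bench import env, snapshot, workorder
def pts(s):
    h,w=s["z_map"].shape
    K=np.array([[s["fx"],0,s["cx"]],[0,s["fy"],s["cy"]],[0,0,1.]])
    u,v=np.meshgrid(np.arange(w),np.arange(h))
    p=cv2.undistortPoints(np.stack([u,v],-1).reshape(-1,1,2).astype(np.float64),K,np.array(s["dist_coeffs"],float)).reshape(h,w,2)
    z=s["z_map"].astype(float)
    c=np.stack([p[...,0]*z,p[...,1]*z,z],-1)
    X=(c-np.array(s["t"]))@np.array(s["R"])
    X[z==0]=np.nan
    return X
E
python3 - <<'E'
from h import *
for n in("top","scene"):
    s=snapshot(n); cv2.imwrite(f"pics/{n}0.png",s["frame"]); np.savez(f"{n}0.npz",**s)
    print(n,-np.array(s["R"]).T@s["t"])
o=env.get_obs();print(o)
E
```

```text
top [0.41660138 0.01373712 1.06742566]
scene [ 1.20064527 -0.32424672  0.73315161]
{'time_s': 0.1, 'joint_pos': array([-1.35162540e+00,  2.59121929e-01,  2.08610206e-02,  1.33372852e+00,
        1.12866938e-05,  1.41822027e+00]), 'joint_vel': array([-4.68352514e-04, -3.33320510e-03, -7.09864847e-05,  4.63669862e-04,
       -1.57897184e-04, -1.82666323e-03]), 'joint_efforts': array([ 4.14353752e-03, -5.56692660e+01,  3.45072055e+01,  1.15830961e-02,
       -2.07652156e-04,  1.61597490e-05]), 'tool_pos': array([ 0.19973943, -0.51217785,  0.23074342]), 'orientation': array([-3.14041513e+00, -1.92488633e-04,  3.71746859e-01]), 'force': array([-0.27645779,  0.44315865,  0.49318069]), 'wrist_torque': array([-0.07205909,  0.01806067,  0.04618921]), 'finger_force': 0.0, 'finger_gap': 0.997489417198549}
```

View pics/top0.png

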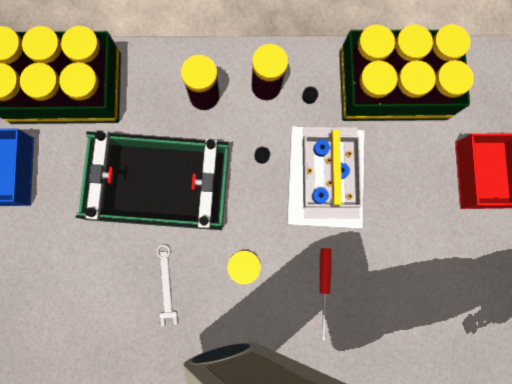

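View pics/scene0.png

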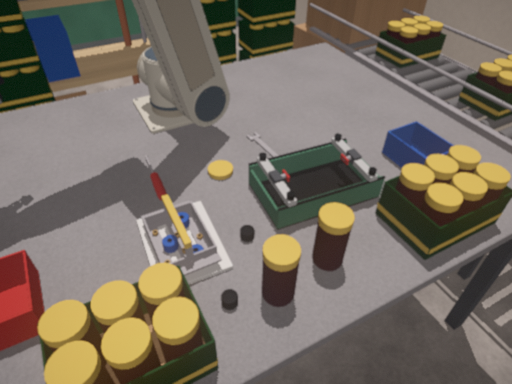

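The top view shows the sieve at about (331,170) with its yellow bar running vertically in the image (world x), and the box at about (155,180). The jars are at (200,80) and (268,70). The scene view agrees. Next I'll measure positions.

```bash
python3 - <<'E'
from h import *
s=dict(np.load("top0.npz")); X=pts(s); hsv=cv2.cvtColor(s["frame"],cv2.COLOR_BGR2HSV)
H,S,V=cv2.split(hsv)
v,u=np.mgrid[:384,:512]
def rect(P,n):
    r=cv2.minAreaRect((P[:,:2]*1000).astype(np.float32)); print(n,np.round(r[0],1),np.round(r[1],1),round(r[2],2),"z",np.round(np.nanpercentile(P[:,2],[5,50,95]),4),len(P))
ye=(H>20)&(H<35)&(S>120)&(V>100)
hb=ye&(u>322)&(u<348)&(v>122)&(v<215)
P=X[hb]; rect(P[P[:,2]>.08],"handle")
for n,(a,b,c,d) in dict(jar0=(178,55,222,95),jar1=(250,42,290,90),lid=(225,248,264,288)).items():
    P=X[ye&(u>a)&(u<c)&(v>b)&(v<d)]; rect(P[P[:,2]>.005],n)
# board: white low
P=X[(S<40)&(V>180)&(u>285)&(u<368)&(v>122)&(v<230)]; rect(P[(P[:,2]>.004)&(P[:,2]<.02)],"board")
# box green
g=(H>55)&(H<95)&(S>60)&(u>70)&(u<235)&(v>125)&(v<235)
P=X[g]; Q=P[(P[:,2]>.062)&(P[:,2]<.078)]; rect(Q,"box top")
# robust: all pts in box region z .062-.078
R=X[(u>70)&(u<235)&(v>120)&(v<235)]; Q=R[(R[:,2]>.06)&(R[:,2]<.08)]; rect(Q,"box z")
# sieve flange/walls
R=X[(u>295)&(u<365)&(v>120)&(v<220)]
for lo,hi in((.025,.045),(.05,.065),(.08,.12)):
    Q=R[(R[:,2]>lo)&(R[:,2]<hi)]; rect(Q,(lo,hi))
# bumpers red
rd=((H<8)|(H>172))&(S>130)&(u>80)&(u<225)&(v>140)&(v<220)
for m in(u<150,u>150):
    P=X[rd&m]; print("red",np.round(np.nanmin(P,0),3),np.round(np.nanmax(P,0),3),np.round(np.nanmedian(P,0),3),len(P))
E
```

```text
handle [ 603.3 -194.2] [ 16.7 160.6] 88.9 z [0.0891 0.1008 0.104 ] 607
jar0 [795.2  93.6] [71.1 70.4] 85.54 z [0.1416 0.1487 0.1514] 1011
jar1 [819.5 -53.6] [70.8 74.2] 88.74 z [0.1399 0.1484 0.1512] 1015
lid [394.8   6. ] [69.2 70.6] 89.11 z [0.0114 0.0145 0.0177] 852
board [ 605.4 -188.1] [175.4 246.4] 87.92 z [0.0075 0.0115 0.0162] 3476
box top [583.8 199.2] [309.3 185.5] 84.79 z [0.0641 0.0691 0.0735] 808
box z [586.4 199.1] [310.2 190.8] 84.91 z [0.0614 0.0706 0.0764] 1609
(0.025, 0.045) [ 604.9 -193.2] [122.6 207.4] 89.4 z [0.0291 0.0372 0.0427] 1831
(0.05, 0.065) [ 604.  -193.8] [122.9 161.2] 88.97 z [0.0514 0.0551 0.0582] 525
(0.08, 0.12) [ 604.2 -194.2] [ 16.9 162.3] 89.01 z [0.0883 0.1008 0.104 ] 656
red [ 0.577  0.282 -0.   ] [0.629 0.319 0.094] [0.594 0.286 0.088] 97
red [0.562 0.105 0.   ] [0.61  0.125 0.093] [0.584 0.111 0.088] 76
```

>>> drive_tool([
  [[0.491,-0.15,0],[0,0,-157.6],0],
  [[0.491,-0.15,0],[0,0,-157.6],0],
  [[0.491,-0.15,0],[0,0,-157.6],0],
  [[0.491,-0.15,0],[0,0,-157.6],0],
  [[0.491,-0.15,0],[0,0,-157.6],0],
  [[0.491,-0.15,0],[0,0,-157.6],0],
  [[0.491,-0.15,0],[0,0,-157.6],0],
  [[0.491,-0.15,0],[0,0,-157.6],0],
], grip_force=60)

```text
time_s: 0.77
tool_pos: [0.4626, -0.3042, 0.2311]
orientation: [-3.141, -0.0, 1.378]
force: [0.4, -1.8, -1.0]
finger_gap: 1.003
finger_force: 0.0
```

```bash
cat >> h.py <<'E'
from scipy.spatial.transform import Rotation as Ro
def rel(x,y,z,yaw_deg):
    o=env.get_obs(); R0=Ro.from_euler('xyz',o["orientation"]); R1=Ro.from_euler('xyz',[180,0,yaw_deg],degrees=True)
    print("t",o["time_s"],"pos",np.round(o["tool_pos"],4),"rpy",np.round(np.degrees(o["orientation"]),2),"F",np.round(o["force"],2),"gap",round(o["finger_gap"],3))
    print("shift",np.round(R0.inv().apply(np.array([x,y,z])-o["tool_pos"]),4),"turn",np.round((R0.inv()*R1).as_rotvec(degrees=True),2))
E
python3 -c "
from h import *
rel(.6035,-.194,.2,178.9)"
```

```text
t 0.7667 pos [ 0.4626 -0.3042  0.2311] rpy [-1.7998e+02 -1.0000e-02  7.8950e+01] F [ 0.44 -1.82 -1.03] gap 1.003
shift [0.1351 0.1171 0.0311] turn [-1.000e-02 -2.000e-02 -9.995e+01]
```

>>> drive_tool([
  [[0.135,0.117,0.0],[0,0,-100],0],
  [[0.135,0.117,0.0],[0,0,-100],0],
  [[0.135,0.117,0.0],[0,0,-100],0],
  [[0.135,0.117,0.0],[0,0,-100],0],
  [[0.135,0.117,0.0],[0,0,-100],0],
  [[0.135,0.117,0.0],[0,0,-100],0],
  [[0.135,0.117,0.0],[0,0,-100],0],
  [[0.135,0.117,0.0],[0,0,-100],0],
])

```text
time_s: 1.43
tool_pos: [0.6031, -0.196, 0.2305]
orientation: [-3.141, -0.001, 2.379]
force: [0.8, -0.1, 0.1]
finger_gap: 1.001
finger_force: 0.0
```

```bash
python3 -c "
from h import *
rel(.6035,-.194,.2,178.9)"
```

```text
t 1.4333 pos [ 0.6031 -0.196   0.2305] rpy [-1.7997e+02 -7.0000e-02  1.3632e+02] F [ 0.84 -0.08  0.15] gap 1.001
shift [0.001  0.0017 0.0305] turn [  0.    -0.08 -42.58]
```

>>> drive_tool([
  [[0.001,0.002,0.0],[0,0,-42.6],0],
  [[0.001,0.002,0.0],[0,0,-42.6],0],
  [[0.001,0.002,0.0],[0,0,-42.6],0],
  [[0.001,0.002,0.0],[0,0,-42.6],0],
  [[0.001,0.002,0.0],[0,0,-42.6],0],
  [[0.001,0.002,0.0],[0,0,-42.6],0],
  [[0.001,0.002,0.0],[0,0,-42.6],0],
  [[0.001,0.002,0.0],[0,0,-42.6],0],
])

```text
time_s: 2.1
tool_pos: [0.6034, -0.1945, 0.2309]
orientation: [3.141, -0.001, 3.112]
force: [-0.7, 0.7, 0.6]
finger_gap: 1.002
finger_force: 0.0
```

```bash
python3 -c "
from h import *
rel(.6035,-.194,.2,178.9)
s=snapshot('wrist');cv2.imwrite('pics/w1.png',s['frame'])
X=pts(s);H,S,V=cv2.split(cv2.cvtColor(s['frame'],cv2.COLOR_BGR2HSV))
P=X[(H>20)&(H<35)&(S>120)&(V>80)];P=P[(P[:,2]>.085)&(P[:,2]<.115)&(abs(P[:,1]+.194)<.05)]
print(cv2.minAreaRect((P[:,:2]*1000).astype(np.float32)),np.median(P,0),len(P))
"
```

```text
t 2.1 pos [ 0.6034 -0.1945  0.2309] rpy [ 1.7998e+02 -3.0000e-02  1.7828e+02] F [-0.67  0.66  0.59] gap 1.002
shift [-0.0001  0.0005  0.0309] turn [ 0.02 -0.03 -0.62]
((601.6432495117188, -194.9025421142578), (15.373906135559082, 159.63002014160156), 88.74805450439453) [ 0.5921987  -0.19480573  0.10205018] 3521
```

>>> drive_tool([
  [[0.0,0,0.03],[0,0,-0.6],0],
  [[0.0,0,0.055],[0,0,-0.6],0],
  [[0.0,0,0.08],[0,0,-0.6],0],
  [[0.0,0,0.105],[0,0,-0.6],0],
  [[0.0,0,0.13],[0,0,-0.6],0],
  [[0.0,0,0.147],[0,0,-0.6],0],
  [[0.0,0,0.156],[0,0,-0.6],0],
  [[0.0,0,0.156],[0,0,-0.6],0],
])

```text
time_s: 2.82
tool_pos: [0.6025, -0.1941, 0.0732]
orientation: [3.14, -0.003, 3.124]
force: [-0.4, 0.0, -0.3]
finger_gap: 1.002
finger_force: 0.0
```

```bash
python3 -c "
from h import *
rel(.6035,-.194,.075,178.9)"
```

```text
t 2.8167 pos [ 0.6025 -0.1941  0.0732] rpy [179.91  -0.18 178.97] F [-0.44  0.01 -0.32] gap 1.002
shift [-0.001   0.0001 -0.0018] turn [ 0.09 -0.18  0.07]
```

>>> drive_tool([
  [[0,0,0],[0,0,0],0.4],
  [[0,0,0],[0,0,0],0.7],
  [[0,0,0],[0,0,0],1],
  [[0,0,0],[0,0,0],1],
  [[0,0,0],[0,0,0],1],
  [[0,0,0],[0,0,0],1],
  [[0,0,0],[0,0,0],1],
  [[0,0,0],[0,0,0],1],
], grip_force=70)

```text
time_s: 3.48
tool_pos: [0.6038, -0.1948, 0.0761]
orientation: [-3.141, 0.001, 3.126]
force: [-0.8, -0.8, 5.5]
finger_gap: 0.177
finger_force: 69.7
```

```bash
python3 -c "
from h import *
rel(.6035,-.194,.075,178.9);print(env.get_obs()['finger_force'])"
```

```text
t 3.4833 pos [ 0.6038 -0.1948  0.0761] rpy [-1.7995e+02  6.0000e-02  1.7908e+02] F [-0.79 -0.8   5.48] gap 0.177
shift [0.0003 0.0008 0.0011] turn [-0.05  0.06  0.18]
69.70763325691223
```

>>> drive_tool([
  [[0,0,-0.003],[0,0,0],1],
  [[0,0,-0.011],[0,0,0],1],
  [[0,0,-0.027],[0,0,0],1],
  [[0,0,-0.047],[0,0,0],1],
  [[0,0,-0.067],[0,0,0],1],
  [[0,0,-0.083],[0,0,0],1],
  [[0,0,-0.094],[0,0,0],1],
  [[0,0,-0.1],[0,0,0],1],
], grip_force=90)

```text
time_s: 4.15
tool_pos: [0.6036, -0.1945, 0.1766]
orientation: [-3.141, 0.001, 3.126]
force: [-1.1, -0.3, -8.3]
finger_gap: 0.171
finger_force: 88.3
```

>>> drive_tool([
  [[0,0,-0.005],[0,0,0],1],
  [[0,0,-0.013],[0,0,0],1],
  [[0,0,-0.023],[0,0,0],1],
  [[0,0,-0.031],[0,0,0],1],
  [[0,0,-0.037],[0,0,0],1],
  [[0,0,-0.04],[0,0,0],1],
  [[0,0,-0.04],[0,0,0],1],
  [[0,0,-0.04],[0,0,0],1],
])

```text
time_s: 4.82
tool_pos: [0.6035, -0.1945, 0.2152]
orientation: [3.142, -0.0, 3.126]
force: [0.1, 0.2, -7.5]
finger_gap: 0.168
finger_force: 88.3
```

```bash
python3 - <<'E'
from h import *
rel(.586,.1985,.215,174.85)
o=env.get_obs();print(o["wrist_torque"])
s=dict(np.load("top0.npz")); X=pts(s); v,u=np.mgrid[:384,:512]
R=X[(u>70)&(u<235)&(v>120)&(v<235)]; Q=R[(R[:,2]>.062)&(R[:,2]<.078)][:,:2]
from math import *
for a in(-4.7,-5.0,-5.3):
    r=radians(a); q=(Q-[.586,.199])@np.array([[cos(r),-sin(r)],[sin(r),cos(r)]])
    m=abs(q[:,1])<.12; hi=q[m&(q[:,0]>.07)]; lo=q[m&(q[:,0]<-.07)]
    for h in(hi,lo): print(a,"x",np.round(np.percentile(h[:,0],[3,50,97]),4),"slope deg",round(degrees(atan(np.polyfit(h[:,1],h[:,0],1)[0])),2),len(h))
    print("y",np.round(np.percentile(q[:,1],[.5,99.5]),4))
s=snapshot("top");cv2.imwrite("pics/t1.png",s["frame"]);X=pts(s)
H,S,V=cv2.split(cv2.cvtColor(s['frame'],cv2.COLOR_BGR2HSV))
P=X[(u>280)&(u<370)&(v>100)&(v<240)];P=P[(P[:,2]>.165)&(P[:,2]<.184)]
print("flange",cv2.minAreaRect((P[:,:2]*1000).astype(np.float32)))
P=X[(u>280)&(u<370)&(v>100)&(v<240)];P=P[(P[:,2]>.188)&(P[:,2]<.205)]
print("walls",cv2.minAreaRect((P[:,:2]*1000).astype(np.float32)))
E
```

```text
t 4.8167 pos [ 0.6035 -0.1945  0.2152] rpy [180.    -0.   179.09] F [ 0.06  0.25 -7.48] gap 0.168
shift [2.370e-02 3.927e-01 2.000e-04] turn [ 0.   -0.    4.24]
[ 0.01521046 -0.18452199 -0.0065136 ]
-4.7 x [0.0834 0.0889 0.0951] slope deg 0.1 585
-4.7 x [-0.0948 -0.0896 -0.0839] slope deg 0.67 532
y [-0.154   0.1535]
-5.0 x [0.0836 0.089  0.0949] slope deg -0.2 585
-5.0 x [-0.0948 -0.0896 -0.084 ] slope deg 0.37 532
y [-0.1545  0.1538]
-5.3 x [0.0836 0.089  0.0948] slope deg -0.45 584
-5.3 x [-0.0947 -0.0896 -0.084 ] slope deg 0.07 532
y [-0.1545  0.1539]
flange ((613.7308349609375, -179.16513061523438), (94.82586669921875, 189.6544952392578), 89.00582122802734)
walls ((604.7149658203125, -161.2138214111328), (59.17851257324219, 160.4021759033203), 89.04508209228516)
```

>>> drive_tool([
  [[0,0.003,0],[0,0,0],1],
  [[0.001,0.009,0],[0,0,0],1],
  [[0.001,0.018,0],[0,0,0],1],
  [[0.002,0.03,0],[0,0,0],1],
  [[0.003,0.046,0],[0,0,0],1],
  [[0.004,0.064,0],[0,0,0],1],
  [[0.005,0.084,0],[0,0,0],1],
  [[0.0066,0.105,0],[0,0,0],1],
])

```text
time_s: 5.53
tool_pos: [0.5982, -0.0872, 0.2154]
orientation: [3.141, 0.0, 3.126]
force: [0.4, 0.5, -8.8]
finger_gap: 0.169
finger_force: 88.3
```

>>> drive_tool([
  [[0.0013,0.021,0],[0,0,0.3],1],
  [[0.0026,0.042,0],[0,0,0.8],1],
  [[0.004,0.063,0],[0,0,1.4],1],
  [[0.0053,0.084,0],[0,0,2.0],1],
  [[0.0066,0.105,0],[0,0,2.6],1],
  [[0.008,0.126,0],[0,0,3.2],1],
  [[0.0093,0.147,0],[0,0,3.8],1],
  [[0.0106,0.168,0],[0,0,4.1],1],
])

```text
time_s: 6.2
tool_pos: [0.5897, 0.0813, 0.2156]
orientation: [3.141, 0.0, 3.055]
force: [0.4, 0.2, -8.8]
finger_gap: 0.174
finger_force: 88.3
```

>>> drive_tool([
  [[0.0,0.02,0],[0,0,0],1],
  [[0.0,0.037,0],[0,0,0],1],
  [[0.0,0.052,0],[0,0,0],1],
  [[0.0,0.065,0],[0,0,0],1],
  [[0.0,0.076,0],[0,0,0],1],
  [[0.0,0.085,0],[0,0,0],1],
  [[0,0.091,0],[0,0,0],1],
  [[0,0.095,0],[0,0,0],1],
])

```text
time_s: 6.87
tool_pos: [0.5989, 0.1739, 0.2152]
orientation: [-3.142, -0.0, 3.054]
force: [0.3, 0.6, -7.7]
finger_gap: 0.168
finger_force: 88.3
```

```bash
python3 -c "
from h import *
rel(.585,.1985,.215,175)"
```

```text
t 6.8667 pos [0.5989 0.1739 0.2152] rpy [-1.80e+02 -1.00e-02  1.75e+02] F [ 0.31  0.64 -7.67] gap 0.168
shift [0.016  0.0233 0.0002] turn [-0.   -0.01  0.  ]
```

>>> drive_tool([
  [[0.001,0.0025,0],[0,0,0],1],
  [[0.004,0.007,0],[0,0,0],1],
  [[0.008,0.012,0],[0,0,0],1],
  [[0.012,0.017,0],[0,0,0],1],
  [[0.0145,0.021,0],[0,0,0],1],
  [[0.016,0.0233,0],[0,0,0],1],
  [[0.016,0.0233,0],[0,0,0],1],
  [[0.016,0.0233,0],[0,0,0],1],
])

```text
time_s: 7.53
tool_pos: [0.5849, 0.1981, 0.2154]
orientation: [-3.141, 0.0, 3.055]
force: [-0.1, -0.8, -8.9]
finger_gap: 0.171
finger_force: 88.3
```

```bash
python3 - <<'E'
from h import *
rel(.585,.1985,.12,175)
ims=[]
for n in("scene","wrist"):
    s=snapshot(n);ims.append(s["frame"]); np.savez(n+"1.npz",**s)
cv2.imwrite("pics/s2.png",cv2.resize(np.hstack(ims),(800,300)))
E
```

```text
t 7.5333 pos [0.5849 0.1981 0.2154] rpy [-1.7999e+02  1.0000e-02  1.7501e+02] F [-0.09 -0.8  -8.88] gap 0.171
shift [-0.      0.0005  0.0954] turn [-0.01  0.01  0.01]
```

View pics/s2.png

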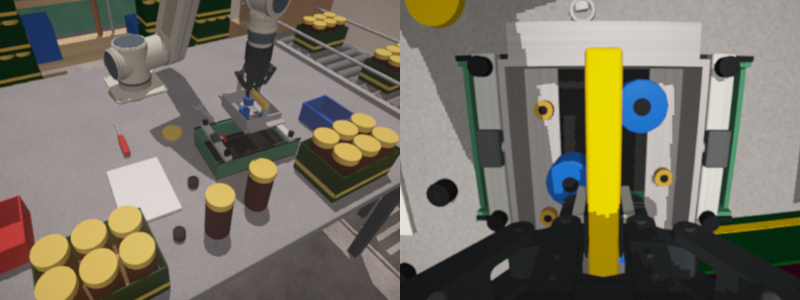

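>>> drive_tool([
  [[0,0,0.004],[0,0,0],1],
  [[0,0,0.013],[0,0,0],1],
  [[0,0,0.027],[0,0,0],1],
  [[0,0,0.042],[0,0,0],1],
  [[0,0,0.056],[0,0,0],1],
  [[0,0,0.067],[0,0,0],1],
  [[0,0,0.073],[0,0,0],1],
  [[0,0,0.075],[0,0,0],1],
])

```text
time_s: 8.3
tool_pos: [0.5843, 0.1977, 0.1385]
orientation: [-3.141, -0.002, 3.054]
force: [-1.2, 0.0, -8.3]
finger_gap: 0.17
finger_force: 88.3
```

```bash
python3 - <<'E'
from h import *
rel(.585,.1985,.114,175)
s=snapshot("wrist");cv2.imwrite("pics/w3.png",s["frame"]);np.savez("w3.npz",**s)
E
```

```text
t 8.3 pos [0.5843 0.1977 0.1385] rpy [-1.7996e+02 -1.4000e-01  1.7498e+02] F [-1.17  0.04 -8.27] gap 0.17
shift [-0.0007  0.0009  0.0245] turn [-0.04 -0.14 -0.02]
```

View pics/w3.png

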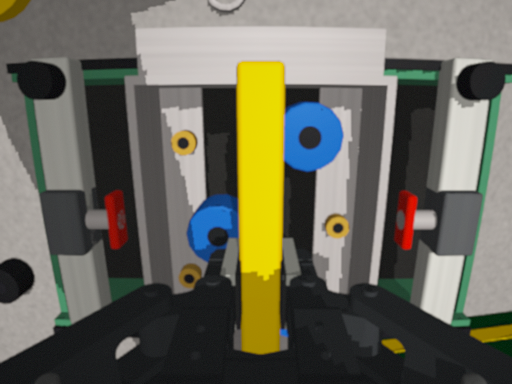

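>>> drive_tool([
  [[-0.0005,0.0005,0.002],[0,0,0],1],
  [[-0.0005,0.0005,0.005],[0,0,0],1],
  [[-0.0005,0.0005,0.009],[0,0,0],1],
  [[-0.0005,0.0005,0.013],[0,0,0],1],
  [[-0.0005,0.0005,0.016],[0,0,0],1],
  [[-0.0005,0.0005,0.018],[0,0,0],1],
  [[-0.0005,0.0005,0.019],[0,0,0],1],
  [[-0.0005,0.0005,0.02],[0,0,0],1],
])

```text
time_s: 9.02
tool_pos: [0.5856, 0.1984, 0.1202]
orientation: [-3.142, 0.0, 3.054]
force: [-0.0, -0.2, -7.6]
finger_gap: 0.169
finger_force: 88.3
```

>>> drive_tool([
  [[0,0,0.001],[0,0,0],1],
  [[0,0,0.002],[0,0,0],1],
  [[0,0,0.0025],[0,0,0],1],
  [[0,0,0.003],[0,0,0],1],
  [[0,0,0.0035],[0,0,0],1],
  [[0,0,0.004],[0,0,0],1],
  [[0,0,0.004],[0,0,0],1],
  [[0,0,0.004],[0,0,0],1],
])

```text
time_s: 9.68
tool_pos: [0.5855, 0.1984, 0.1163]
orientation: [3.142, -0.0, 3.054]
force: [-0.3, 0.1, -7.6]
finger_gap: 0.17
finger_force: 88.3
```

>>> drive_tool([
  [[0,0,0.0005],[0,0,0],1],
  [[0,0,0.001],[0,0,0],1],
  [[0,0,0.0015],[0,0,0],1],
  [[0,0,0.002],[0,0,0],1],
  [[0,0,0.0025],[0,0,0],1],
  [[0,0,0.003],[0,0,0],1],
  [[0,0,0.003],[0,0,0],1],
  [[0,0,0.003],[0,0,0],1],
])

```text
time_s: 10.35
tool_pos: [0.5856, 0.1984, 0.1141]
orientation: [3.141, 0.001, 3.054]
force: [-4.3, -0.8, 4.7]
finger_gap: 0.172
finger_force: 90.0
```

```bash
python3 -c "
from h import *
rel(.585,.1985,.114,175);print(env.get_obs()['wrist_torque'])"
```

```text
t 10.35 pos [0.5856 0.1984 0.1141] rpy [1.7999e+02 5.0000e-02 1.7499e+02] F [-4.34 -0.84  4.67] gap 0.172
shift [0.0006 0.0001 0.0001] turn [ 0.01  0.05 -0.01]
[-0.24203209  0.96120853 -0.01784098]
```

>>> drive_tool([
  [[0.0003,0.001,-0.0004],[0,0,0],1],
  [[0.0003,0.003,-0.0004],[0,0,0],1],
  [[0.0003,0.006,-0.0004],[0,0,0],1],
  [[0.0003,0.009,-0.0004],[0,0,0],1],
  [[0.0003,0.012,-0.0004],[0,0,0],1],
  [[0.0003,0.014,-0.0004],[0,0,0],1],
  [[0.0003,0.015,-0.0004],[0,0,0],1],
  [[0.0003,0.015,-0.0004],[0,0,0],1],
])

```text
time_s: 11.02
tool_pos: [0.5873, 0.2132, 0.1141]
orientation: [-3.141, 0.002, 3.054]
force: [0.3, -4.3, 4.2]
finger_gap: 0.168
finger_force: 89.9
```

```bash
python3 -c "
from h import *
rel(.585,.1985,.114,175);print(env.get_obs()['wrist_torque'])"
```

```text
t 11.0167 pos [0.5873 0.2132 0.1141] rpy [-1.7997e+02  1.0000e-01  1.7498e+02] F [ 0.33 -4.29  4.23] gap 0.168
shift [ 0.001  -0.0148  0.0001] turn [-0.03  0.1  -0.02]
[-0.86534415 -0.00666355 -0.01164695]
```

>>> drive_tool([
  [[0,0.001,0],[0,0,0],1],
  [[0,0.002,0],[0,0,0],1],
  [[0,0.003,0],[0,0,0],1],
  [[0,0.004,0],[0,0,0],1],
  [[0,0.005,0],[0,0,0],1],
  [[0,0.006,0],[0,0,0],1],
  [[0,0.007,0],[0,0,0],1],
  [[0,0.007,0],[0,0,0],1],
])

```text
time_s: 11.68
tool_pos: [0.5878, 0.22, 0.1141]
orientation: [-3.141, 0.001, 3.054]
force: [-0.1, -5.2, 4.2]
finger_gap: 0.169
finger_force: 90.0
```

>>> drive_tool([
  [[0,0.001,0],[0,0,0],1],
  [[0,0.002,0],[0,0,0],1],
  [[0,0.003,0],[0,0,0],1],
  [[0,0.004,0],[0,0,0],1],
  [[0,0.004,0],[0,0,0],1],
  [[0,0.004,0],[0,0,0],1],
  [[0,0.004,0],[0,0,0],1],
  [[0,0.004,0],[0,0,0],1],
])

```text
time_s: 12.35
tool_pos: [0.588, 0.2235, 0.1141]
orientation: [-3.14, 0.001, 3.053]
force: [-0.0, -7.4, 4.2]
finger_gap: 0.17
finger_force: 90.1
```

>>> drive_tool([
  [[0,0.001,0],[0,0,0],1],
  [[0,0.002,0],[0,0,0],1],
  [[0,0.003,0],[0,0,0],1],
  [[0,0.004,0],[0,0,0],1],
  [[0,0.004,0],[0,0,0],1],
  [[0,0.004,0],[0,0,0],1],
  [[0,0.004,0],[0,0,0],1],
  [[0,0.004,0],[0,0,0],1],
])

```text
time_s: 13.02
tool_pos: [0.5883, 0.2269, 0.1141]
orientation: [-3.139, 0.001, 3.053]
force: [-0.8, -10.0, 4.6]
finger_gap: 0.169
finger_force: 90.2
```

```bash
python3 - <<'E'
from h import *
rel(.588,.199,.114,175)
s=snapshot("wrist");cv2.imwrite("pics/w4.png",s["frame"])
E
```

```text
t 13.0167 pos [0.5883 0.2269 0.1141] rpy [-1.7986e+02  7.0000e-02  1.7492e+02] F [-0.75 -9.96  4.62] gap 0.169
shift [-0.0022 -0.0278  0.0002] turn [-0.14  0.07 -0.08]
```

View pics/w4.png

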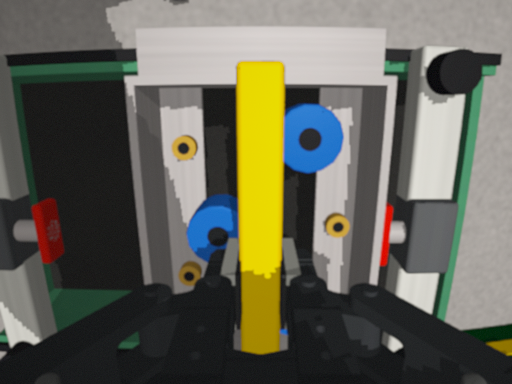

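>>> drive_tool([
  [[0,-0.002,0],[0,0,0],1],
  [[0,-0.006,0],[0,0,0],1],
  [[0,-0.012,0],[0,0,0],1],
  [[0,-0.018,0],[0,0,0],1],
  [[0,-0.024,0],[0,0,0],1],
  [[0,-0.029,0],[0,0,0],1],
  [[0,-0.033,0],[0,0,0],1],
  [[0,-0.035,0],[0,0,0],1],
])

```text
time_s: 13.73
tool_pos: [0.5852, 0.1941, 0.1142]
orientation: [3.139, 0.001, 3.055]
force: [1.2, 4.6, 3.7]
finger_gap: 0.168
finger_force: 90.0
```

>>> drive_tool([
  [[0,-0.001,0],[0,0,0],1],
  [[0,-0.002,0],[0,0,0],1],
  [[0,-0.003,0],[0,0,0],1],
  [[0,-0.004,0],[0,0,0],1],
  [[0,-0.005,0],[0,0,0],1],
  [[0,-0.006,0],[0,0,0],1],
  [[0,-0.007,0],[0,0,0],1],
  [[0,-0.007,0],[0,0,0],1],
])

```text
time_s: 14.4
tool_pos: [0.5845, 0.1874, 0.1141]
orientation: [3.139, 0.001, 3.055]
force: [-0.2, 5.4, 3.8]
finger_gap: 0.17
finger_force: 90.1
```

>>> drive_tool([
  [[0,-0.001,0],[0,0,0],1],
  [[0,-0.002,0],[0,0,0],1],
  [[0,-0.003,0],[0,0,0],1],
  [[0,-0.004,0],[0,0,0],1],
  [[0,-0.004,0],[0,0,0],1],
  [[0,-0.004,0],[0,0,0],1],
  [[0,-0.004,0],[0,0,0],1],
  [[0,-0.004,0],[0,0,0],1],
])

```text
time_s: 15.07
tool_pos: [0.5842, 0.1834, 0.1141]
orientation: [3.139, 0.001, 3.055]
force: [0.5, 5.1, 3.9]
finger_gap: 0.17
finger_force: 90.1
```

>>> drive_tool([
  [[0,-0.001,0],[0,0,0],1],
  [[0,-0.002,0],[0,0,0],1],
  [[0,-0.003,0],[0,0,0],1],
  [[0,-0.004,0],[0,0,0],1],
  [[0,-0.005,0],[0,0,0],1],
  [[0,-0.005,0],[0,0,0],1],
  [[0,-0.005,0],[0,0,0],1],
  [[0,-0.005,0],[0,0,0],1],
])

```text
time_s: 15.73
tool_pos: [0.5837, 0.1784, 0.1141]
orientation: [3.14, 0.001, 3.055]
force: [0.6, 3.9, 4.1]
finger_gap: 0.173
finger_force: 90.1
```

>>> drive_tool([
  [[0,-0.001,0],[0,0,0],1],
  [[0,-0.002,0],[0,0,0],1],
  [[0,-0.003,0],[0,0,0],1],
  [[0,-0.004,0],[0,0,0],1],
  [[0,-0.005,0],[0,0,0],1],
  [[0,-0.005,0],[0,0,0],1],
  [[0,-0.005,0],[0,0,0],1],
  [[0,-0.005,0],[0,0,0],1],
])

```text
time_s: 16.4
tool_pos: [0.5833, 0.1735, 0.1141]
orientation: [3.139, 0.001, 3.055]
force: [0.8, 5.2, 3.7]
finger_gap: 0.173
finger_force: 90.1
```

>>> drive_tool([
  [[0,-0.001,0],[0,0,0],1],
  [[0,-0.002,0],[0,0,0],1],
  [[0,-0.003,0],[0,0,0],1],
  [[0,-0.004,0],[0,0,0],1],
  [[0,-0.005,0],[0,0,0],1],
  [[0,-0.005,0],[0,0,0],1],
  [[0,-0.005,0],[0,0,0],1],
  [[0,-0.005,0],[0,0,0],1],
])

```text
time_s: 17.07
tool_pos: [0.5829, 0.1693, 0.1141]
orientation: [3.138, 0.001, 3.056]
force: [0.5, 10.1, 4.1]
finger_gap: 0.173
finger_force: 90.1
```

```bash
python3 - <<'E'
from h import *
rel(.588,.199,.114,175)
s=snapshot("wrist");cv2.imwrite("pics/w5.png",s["frame"])
E
```

```text
t 17.0667 pos [0.5829 0.1693 0.1141] rpy [1.7980e+02 6.0000e-02 1.7507e+02] F [ 0.54 10.13  4.14] gap 0.173
shift [-0.0025  0.0301  0.0002] turn [0.2  0.06 0.07]
```

View pics/w5.png

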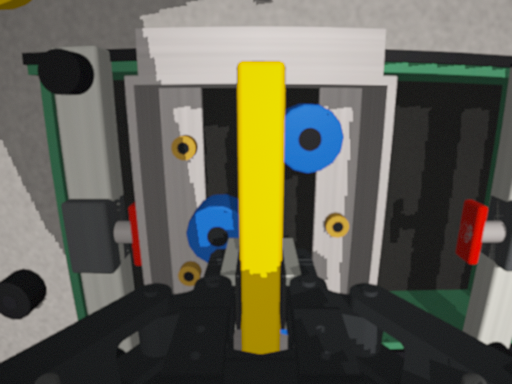

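>>> drive_tool([
  [[0,0.003,0],[0,0,0],1],
  [[0,0.013,0],[0,0,0],1],
  [[0,0.027,0],[0,0,0],1],
  [[0,0.041,0],[0,0,0],1],
  [[0,0.05,0],[0,0,0],1],
  [[0,0.055,0],[0,0,0],1],
  [[0,0.058,0],[0,0,0],1],
  [[0,0.058,0],[0,0,0],1],
])

```text
time_s: 17.78
tool_pos: [0.5879, 0.2246, 0.1141]
orientation: [-3.139, 0.001, 3.054]
force: [-0.4, -5.4, 6.1]
finger_gap: 0.17
finger_force: 90.4
```

>>> drive_tool([
  [[0,-0.003,0],[0,0,0],1],
  [[0,-0.013,0],[0,0,0],1],
  [[0,-0.027,0],[0,0,0],1],
  [[0,-0.041,0],[0,0,0],1],
  [[0,-0.05,0],[0,0,0],1],
  [[0,-0.055,0],[0,0,0],1],
  [[0,-0.058,0],[0,0,0],1],
  [[0,-0.058,0],[0,0,0],1],
])

```text
time_s: 18.45
tool_pos: [0.5829, 0.1682, 0.1141]
orientation: [3.139, 0.001, 3.054]
force: [0.8, 5.8, 4.6]
finger_gap: 0.165
finger_force: 90.2
```

>>> drive_tool([
  [[0,0.006,0],[0,0,0],1],
  [[0,0.02,0],[0,0,0],1],
  [[0,0.036,0],[0,0,0],1],
  [[0,0.048,0],[0,0,0],1],
  [[0,0.055,0],[0,0,0],1],
  [[0,0.058,0],[0,0,0],1],
  [[0,0.06,0],[0,0,0],1],
  [[0,0.06,0],[0,0,0],1],
])

```text
time_s: 19.12
tool_pos: [0.588, 0.2257, 0.1141]
orientation: [-3.138, 0.001, 3.053]
force: [-1.2, -8.8, 7.5]
finger_gap: 0.168
finger_force: 90.6
```

>>> drive_tool([
  [[0,-0.006,0],[0,0,0],1],
  [[0,-0.02,0],[0,0,0],1],
  [[0,-0.036,0],[0,0,0],1],
  [[0,-0.048,0],[0,0,0],1],
  [[0,-0.055,0],[0,0,0],1],
  [[0,-0.058,0],[0,0,0],1],
  [[0,-0.06,0],[0,0,0],1],
  [[0,-0.06,0],[0,0,0],1],
])

```text
time_s: 19.78
tool_pos: [0.5829, 0.1686, 0.1141]
orientation: [3.139, 0.001, 3.055]
force: [-0.1, 7.3, 5.1]
finger_gap: 0.169
finger_force: 90.3
```

```bash
python3 - <<'E'
from h import *
rel(.5855,.1975,.114,175)
E
```

```text
t 19.7833 pos [0.5829 0.1686 0.1141] rpy [1.7985e+02 5.0000e-02 1.7502e+02] F [-0.07  7.35  5.08] gap 0.169
shift [-0.0001  0.0291  0.0002] turn [0.15 0.05 0.02]
```

>>> drive_tool([
  [[0,0.03,0],[0,0,0],1],
  [[0,0.047,0],[0,0,0],1],
  [[0,0.047,0],[0,0,0],1],
  [[0,0.013,0],[0,0,0],1],
  [[0,0.013,0],[0,0,0],1],
  [[0,0.047,0],[0,0,0],1],
  [[0,0.047,0],[0,0,0],1],
  [[0,0.013,0],[0,0,0],1],
])

```text
time_s: 20.45
tool_pos: [0.5848, 0.1862, 0.1142]
orientation: [3.137, 0.002, 3.06]
force: [1.0, 3.4, 3.6]
finger_gap: 0.168
finger_force: 91.1
```

```bash
python3 - <<'E'
from h import *
rel(.5855,.1975,.114,175)
s=snapshot("wrist");np.savez("w6.npz",**s);cv2.imwrite("pics/w6.png",s["frame"])
E
```

```text
t 20.45 pos [0.5848 0.1862 0.1142] rpy [1.7972e+02 1.4000e-01 1.7533e+02] F [1.03 3.36 3.56] gap 0.168
shift [0.0002 0.0113 0.0002] turn [0.28 0.14 0.33]
```

View pics/w6.png

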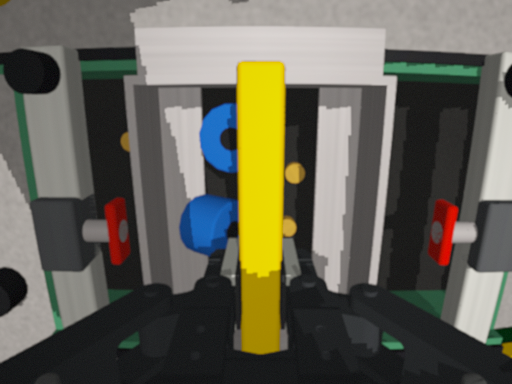

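The shaking works: three bushes are already visible below, at (126,142), (294,173) and (288,227), and the rollers are still in the pan. I'll keep shaking.

>>> drive_tool([
  [[0,0,0],[0,0,0],1],
  [[0,0.033,0],[0,0,0],1],
  [[0,0.033,0],[0,0,0],1],
  [[0,0,0],[0,0,0],1],
  [[0,0,0],[0,0,0],1],
  [[0,0.033,0],[0,0,0],1],
  [[0,0.033,0],[0,0,0],1],
  [[0,0,0],[0,0,0],1],
])

```text
time_s: 21.17
tool_pos: [0.5847, 0.186, 0.1141]
orientation: [3.137, 0.002, 3.06]
force: [0.6, 4.0, 5.8]
finger_gap: 0.166
finger_force: 91.7
```

```bash
cat > look.py <<'E'
from h import *
import sys
rel(.5855,.1975,.114,175)
v,u=np.mgrid[:384,:512]
for n in("top","scene","wrist"):
    s=snapshot(n);X=pts(s);cv2.imwrite(f"pics/{n}_{sys.argv[1]}.png",s["frame"])
    H,S,V=cv2.split(cv2.cvtColor(s["frame"],cv2.COLOR_BGR2HSV))
    m=((H>14)&(H<26)&(S>110)&(V>70)).astype(np.uint8)
    k,l,st,c=cv2.connectedComponentsWithStats(m)
    for i in range(1,k):
        if st[i,4]<4: continue
        p=np.nanmedian(X[l==i],0)
        if abs(p[0]-.586)<.1 and abs(p[1]-.199)<.16 and p[2]<.1: print(n,c[i].round(),st[i,4],p.round(3))
    # blue
    m=((H>100)&(H<125)&(S>120)&(V>60)).astype(np.uint8)
    k,l,st,c=cv2.connectedComponentsWithStats(m)
    for i in range(1,k):
        p=np.nanmedian(X[l==i],0)
        if st[i,4]>20 and abs(p[0]-.586)<.1 and abs(p[1]-.199)<.16: print(n,"blue",c[i].round(),st[i,4],p.round(3))
E
python3 look.py a
```

```text
t 21.1667 pos [0.5847 0.186  0.1141] rpy [1.7973e+02 1.3000e-01 1.7533e+02] F [0.64 4.05 5.84] gap 0.166
shift [0.0001 0.0116 0.0002] turn [0.27 0.13 0.33]
top [198. 169.] 31 [0.618 0.107 0.012]
top blue [172. 183.] 141 [0.576 0.157 0.075]
top blue [157. 203.] 32 [0.533 0.188 0.079]
scene [272. 189.] 19 [0.538 0.094 0.013]
scene blue [302. 162.] 109 [0.544 0.182 0.077]
scene blue [300. 176.] 99 [0.592 0.143 0.08 ]
wrist [305. 173.] 351 [0.567 0.212 0.012]
wrist [297. 227.] 358 [0.608 0.204 0.012]
wrist blue [294. 135.] 1255 [0.533 0.2   0.079]
wrist blue [197. 227.] 3264 [0.577 0.144 0.079]
wrist blue [284. 331.] 39 [0.648 0.186 0.08 ]
```

>>> drive_tool([
  [[0,0,0],[0,0,0],1],
  [[0,0.033,0],[0,0,0],1],
  [[0,0.033,0],[0,0,0],1],
  [[0,0,0],[0,0,0],1],
  [[0,0,0],[0,0,0],1],
  [[0,0.033,0],[0,0,0],1],
  [[0,0.033,0],[0,0,0],1],
  [[0,0,0],[0,0,0],1],
])

```text
time_s: 21.98
tool_pos: [0.5846, 0.1858, 0.1141]
orientation: [3.137, 0.002, 3.06]
force: [1.4, 5.0, 7.4]
finger_gap: 0.173
finger_force: 92.3
```

>>> drive_tool([
  [[0,0,0],[0,0,0],1],
  [[0,0.033,0],[0,0,0],1],
  [[0,0.033,0],[0,0,0],1],
  [[0,0,0],[0,0,0],1],
  [[0,0,0],[0,0,0],1],
  [[0,0.018,0],[0,0,0],1],
  [[0,0.018,0],[0,0,0],1],
  [[0,0.018,0],[0,0,0],1],
])

```text
time_s: 22.65
tool_pos: [0.5856, 0.1984, 0.1141]
orientation: [3.141, 0.001, 3.055]
force: [-0.0, 2.9, 5.5]
finger_gap: 0.168
finger_force: 92.1
```

```bash
python3 look.py b; python3 -c "
import cv2,numpy as np
a=cv2.imread('pics/scene_b.png')[110:240,220:410];b=cv2.imread('pics/wrist_b.png')
cv2.imwrite('pics/vb.png',np.hstack([cv2.resize(a,(400,274)),cv2.resize(b,(365,274))]))"
```

```text
t 22.65 pos [0.5856 0.1984 0.1141] rpy [1.7999e+02 6.0000e-02 1.7502e+02] F [-0.01  2.93  5.54] gap 0.168
shift [ 0.     -0.0009  0.0001] turn [0.01 0.06 0.02]
top [198. 169.] 33 [0.618 0.108 0.011]
top blue [166. 183.] 162 [0.577 0.169 0.074]
top blue [154. 203.] 125 [0.531 0.195 0.078]
scene [313. 183.] 11 [0.573 0.207 0.012]
scene [272. 189.] 19 [0.539 0.095 0.012]
scene blue [306. 166.] 245 [0.551 0.185 0.078]
wrist [116. 142.] 387 [0.534 0.099 0.012]
wrist [138. 246.] 31 [0.616 0.1   0.012]
wrist blue [231. 134.] 511 [0.531 0.188 0.079]
wrist blue [289. 135.] 269 [0.534 0.218 0.079]
wrist blue [208. 218.] 2610 [0.575 0.171 0.076]
wrist blue [235. 234.] 28 [0.589 0.184 0.071]
```

View pics/vb.png

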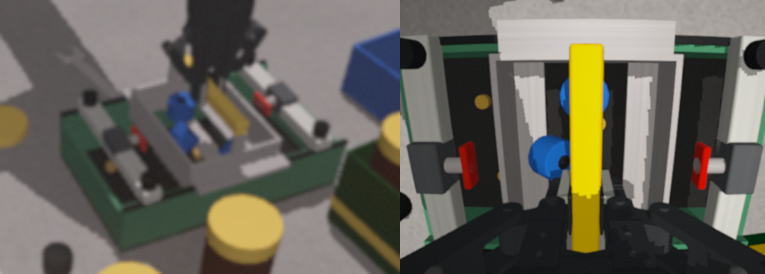

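```bash
python3 - <<'E'
from h import *
s=snapshot("scene");X=pts(s);H,S,V=cv2.split(cv2.cvtColor(s["frame"],cv2.COLOR_BGR2HSV))
m=((H>10)&(H<35)&(S>70)&(V>60)).astype(np.uint8)
k,l,st,c=cv2.connectedComponentsWithStats(m[:, :])
for i in range(1,k):
    if 255<c[i][0]<380 and 100<c[i][1]<225 and st[i,4]>3: 
        mm=l==i; print(c[i].round(),st[i],np.nanmedian(X[mm],0).round(3),np.median(H[mm]))
E
```

```text
[309. 138.] [307 135   5   7  29] [0.571 0.178 0.169] 20.0
[327. 161.] [318 146  21  29 253] [0.628 0.19  0.14 ] 21.0
[313. 183.] [311 180   5   6  23] [0.574 0.207 0.013] 16.0
[272. 189.] [270 186   5   6  26] [0.54  0.094 0.013] 17.0
[336. 218.] [ 317  201   38   35 1048] [0.802 0.087 0.15 ] 22.0
```

>>> drive_tool([
  [[0,0.017,0],[0,0,0],1],
  [[0,0.017,0],[0,0,0],1],
  [[0,-0.019,0],[0,0,0],1],
  [[0,-0.019,0],[0,0,0],1],
  [[0,0.017,0],[0,0,0],1],
  [[0,0.017,0],[0,0,0],1],
  [[0,-0.019,0],[0,0,0],1],
  [[0,-0.019,0],[0,0,0],1],
])

```text
time_s: 23.52
tool_pos: [0.5836, 0.1769, 0.1141]
orientation: [-3.14, 0.001, 3.055]
force: [-1.2, -7.8, 7.3]
finger_gap: 0.17
finger_force: 92.6
```

>>> drive_tool([
  [[0,0.036,0],[0,0,0],1],
  [[0,0.036,0],[0,0,0],1],
  [[0,0,0],[0,0,0],1],
  [[0,0,0],[0,0,0],1],
  [[0,0.036,0],[0,0,0],1],
  [[0,0.036,0],[0,0,0],1],
  [[0,0.018,0],[0,0,0],1],
  [[0,0.018,0],[0,0,0],1],
])

```text
time_s: 24.18
tool_pos: [0.5853, 0.1968, 0.1141]
orientation: [3.141, 0.001, 3.056]
force: [0.0, -1.1, 6.5]
finger_gap: 0.169
finger_force: 92.4
```

>>> drive_tool([
  [[0,0,-0.0003],[0,0,0],1],
  [[0,0,-0.0005],[0,0,0],1],
  [[0,0,-0.0005],[0,0,0],0.7],
  [[0,0,-0.0005],[0,0,0],0.5],
  [[0,0,-0.0005],[0,0,0],0.3],
  [[0,0,-0.0005],[0,0,0],0],
  [[0,0,-0.0005],[0,0,0],0],
  [[0,0,-0.0005],[0,0,0],0],
], grip_force=20)

```text
time_s: 24.85
tool_pos: [0.585, 0.1975, 0.114]
orientation: [-3.142, -0.0, 3.054]
force: [-0.7, 0.7, 0.0]
finger_gap: 0.983
finger_force: 0.0
```

>>> drive_tool([
  [[0,0,-0.01],[0,0,0],0],
  [[0,0,-0.03],[0,0,0],0],
  [[0,0,-0.06],[0,0,0],0],
  [[0,0,-0.09],[0,0,0],0],
  [[0,0,-0.12],[0,0,0],0],
  [[0,0,-0.14],[0,0,0],0],
  [[0,0,-0.15],[0,0,0],0],
  [[0,0,-0.15],[0,0,0],0],
])

```text
time_s: 25.52
tool_pos: [0.5858, 0.1976, 0.2669]
orientation: [3.14, 0.004, 3.054]
force: [-0.4, 0.4, -0.3]
finger_gap: 1.0
finger_force: 0.0
```

```bash
python3 look.py c; python3 -c "
import cv2,numpy as np
a=cv2.imread('pics/scene_c.png')[110:240,220:410];b=cv2.imread('pics/wrist_c.png')
cv2.imwrite('pics/vc.png',np.hstack([cv2.resize(a,(380,260)),cv2.resize(b,(415,260))]))"
```

```text
t 25.5167 pos [0.5858 0.1976 0.2669] rpy [179.93   0.24 175.  ] F [-0.4   0.37 -0.32] gap 1.0
shift [ 0.0009 -0.0003  0.1529] turn [ 0.07  0.24 -0.  ]
top [198. 169.] 33 [0.618 0.108 0.011]
top blue [166. 181.] 257 [0.581 0.169 0.074]
top blue [137. 202.] 79 [0.536 0.233 0.071]
scene [312. 183.] 8 [0.572 0.207 0.011]
scene [272. 189.] 19 [0.539 0.094 0.012]
scene blue [311. 160.] 101 [0.545 0.212 0.075]
scene blue [306. 174.] 100 [0.591 0.164 0.077]
scene blue [326. 179.] 22 [0.632 0.199 0.076]
wrist [169. 128.] 158 [0.534 0.098 0.012]
wrist [276. 148.] 81 [0.568 0.217 0.012]
wrist [273. 183.] 27 [0.61  0.211 0.01 ]
wrist [187. 196.] 141 [0.615 0.107 0.012]
wrist blue [285. 119.] 955 [0.533 0.225 0.076]
wrist blue [232. 171.] 1058 [0.577 0.171 0.075]
wrist blue [282. 219.] 797 [0.631 0.215 0.075]
```

View pics/vc.png

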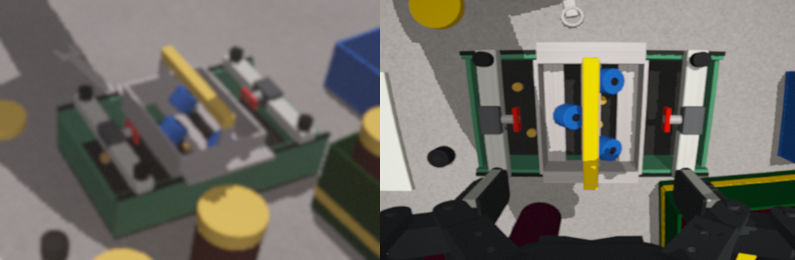

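Four bushes can be located in the box and all three rollers are in the pan. The fifth bush isn't visible, so I'll look from the sides under the handle.

>>> drive_tool([
  [[0,-0.03,0],[0,0,0],0],
  [[0,-0.06,0],[0,0,0],0],
  [[0,-0.09,0],[0,0,0],0],
  [[0,-0.12,0],[0,0,0],0],
  [[0,-0.12,0],[0,0,0],0],
  [[0,-0.12,0],[0,0,0],0],
  [[0,-0.12,0],[0,0,0],0],
  [[0,-0.12,0],[0,0,0],0],
])

```text
time_s: 26.33
tool_pos: [0.5745, 0.0786, 0.2634]
orientation: [3.141, -0.001, 3.055]
force: [-0.6, 0.5, -0.6]
finger_gap: 1.0
finger_force: 0.0
```

```bash
python3 look.py d
```

```text
t 26.3333 pos [0.5745 0.0786 0.2634] rpy [ 1.7999e+02 -7.0000e-02  1.7503e+02] F [-0.57  0.54 -0.6 ] gap 1.0
shift [-0.0008  0.1193  0.1494] turn [ 0.01 -0.07  0.03]
scene [312. 183.] 7 [0.572 0.205 0.012]
scene [272. 188.] 21 [0.538 0.096 0.013]
scene blue [311. 160.] 99 [0.544 0.212 0.075]
scene blue [306. 174.] 88 [0.592 0.165 0.077]
wrist [278. 128.] 64 [0.535 0.102 0.012]
wrist [286. 196.] 151 [0.616 0.106 0.012]
wrist blue [389. 120.] 478 [0.531 0.208 0.07 ]
wrist blue [350. 171.] 1167 [0.578 0.167 0.074]
wrist blue [380. 217.] 402 [0.629 0.199 0.07 ]
```

>>> drive_tool([
  [[0,0.04,0],[0,0,0],0],
  [[0,0.08,0],[0,0,0],0],
  [[0,0.12,0],[0,0,0],0],
  [[0,0.16,0],[0,0,0],0],
  [[0,0.2,0],[0,0,0],0],
  [[0,0.22,0],[0,0,0],0],
  [[0,0.22,0],[0,0,0],0],
  [[0,0.22,0],[0,0,0],0],
])

```text
time_s: 27.15
tool_pos: [0.5933, 0.299, 0.2634]
orientation: [-3.141, -0.001, 3.058]
force: [-0.5, -0.3, 0.0]
finger_gap: 0.997
finger_force: 0.0
```

```bash
python3 look.py e;  python3 -c "
import cv2,numpy as np
a=cv2.imread('pics/wrist_d.png');b=cv2.imread('pics/wrist_e.png')
cv2.imwrite('pics/vd.png',np.hstack([cv2.resize(a,(400,300)),cv2.resize(b,(400,300))]))"
```

```text
t 27.15 pos [0.5933 0.299  0.2634] rpy [-1.7997e+02 -5.0000e-02  1.7518e+02] F [-0.49 -0.3   0.01] gap 0.997
shift [-0.0008 -0.1017  0.1494] turn [-0.03 -0.05  0.18]
top [198. 169.] 33 [0.618 0.108 0.011]
top blue [142. 155.] 68 [0.639 0.224 0.07 ]
top blue [166. 181.] 243 [0.58  0.169 0.074]
top blue [137. 202.] 84 [0.537 0.232 0.072]
scene [312. 183.] 8 [0.571 0.207 0.011]
scene [272. 189.] 16 [0.54  0.094 0.012]
scene blue [311. 160.] 101 [0.545 0.213 0.075]
scene blue [306. 175.] 92 [0.593 0.164 0.076]
wrist [ 80. 129.] 47 [0.534 0.092 0.011]
wrist [186. 148.] 173 [0.567 0.213 0.012]
wrist [227. 166.] 92 [0.593 0.258 0.012]
wrist [184. 183.] 156 [0.608 0.205 0.012]
wrist blue [178. 119.] 1233 [0.533 0.224 0.074]
wrist blue [121. 171.] 132 [0.577 0.16  0.076]
wrist blue [153. 171.] 92 [0.582 0.189 0.066]
wrist blue [184. 218.] 1047 [0.631 0.214 0.074]
```

View pics/vd.png

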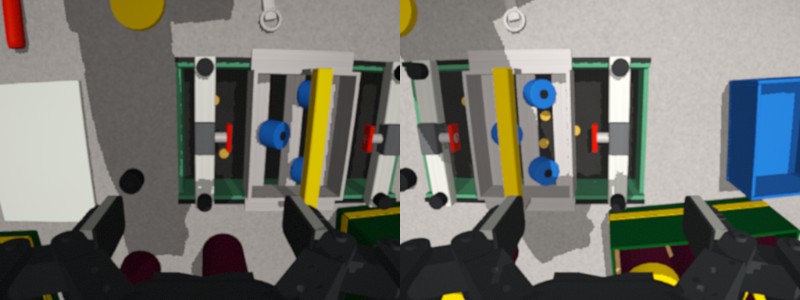

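All five bushes lie at floor height in the box (the fifth is at wrist pixel (227,166)). The rollers are in the pan, and the gripper is open and clear.

```bash
python3 -c "
from h import *
print(workorder.job_done())"
```

```text
the job is handed in; nothing more can be done
None
```

I handed the job in without getting a verdict back. All five bushes are in the box, all three rollers are in the sieve, and the sieve is released on the rails. I pressed the bumpers left, right, left, right slowly, at about 5–6 N on the presses I measured, before the fast shaking rather than during it.

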